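# Lock a taper arbor into a bench spinner

## Robot

A 6-joint arm with a two-finger parallel gripper is mounted at the origin on the work surface. World frame = base frame: x ahead of the robot, y to its left, z up, the work surface at z = 0. Lengths are in m, angles in rad, forces in N, time in s.
With the tool pointing down it reaches from about 0.225 to 0.875 m from the base axis. Payload 3.4 kg.
Tool frame: the origin (TCP) lies midway between the tips of the shut fingers; the grasp point (between the pads) lies 19 mm behind it; z points along the fingers, y is the direction in which the jaws open and shut (so a half turn about z gives the same grasp; the last joint's range is limited). The gripper opens to 85 mm and grips with 20 to 120 N. Pads are 22 mm wide; open, the fingers measure 114 mm over their backs; the gripper's body (76 mm by 85 mm) begins 54 mm behind the grasp point. The pads swing forward as they close: fully open they stand 13 mm farther back than shut.
Start: joints at [-1.433, 0.276, 1.505, -0, 1.361, -0.121], TCP at [0.147, -0.556, 0.231] pointing down, gripper open.
Joint ranges: [-2.89, 2.89], [-0.75, 2.08], [0.22, 2.7], [-1.18, 4.32], [0.11, 2.71], [-2.7, 2.7]. Speed limits (rad/s): [2.57, 2.57, 3.14, 3.14, 3.14, 3.14].

## Interface

Orientations are given as a unit quaternion [x, y, z, w].
In Python, from cell import env, imaging, order gives the robot as it stands.
- The arm moves only by the tool jog_arm, never from a script. Its argument "series" is a list of rows, each a list of 3 entries, a list of its own where there are three numbers: the shift along the tool's x, y, z in cm, then the turn about the tool's z in rad, then the closure, from 0 (fully open) to 1 (shut). A call has 1 to 20 rows; each row shifts and turns the commanded pose from where the row before left it, along the tool's axes as they then stand; what a row does not reach is not made up. A row lasts 1/12 s, in which the tool goes at most 41.7 mm and 7.16 degrees, less where a joint would pass 70% of its speed; a pose out of reach is approached as far as the arm can. A call with a gripper value outside its range is refused whole. The fingers move at their own pace and stop on an object; "newtons" is the grip in N (left out, the last holds). Time passes only in rows, so rows that do not move let the fingers close. It gives the time, the measured TCP pose, the force and the opening at its end, in the units of the state.
- env.read_state(): the state, without advancing time (a new reading comes with each control period).
- imaging.snapshot(name): name is "scene" or "top"; returns (picture, depth): 384x512x3 uint8, red, green, blue; 384x512 float32, m along the optical axis (not along the pixel's ray), 0 where there is no reading.
- imaging.calibration(name): a dict with "mtx" (3x3 intrinsics, pixels), "dist" ([k1, k2, p1, p2, k3] as OpenCV has them; the pictures are not rectified), "pose" (4x4, takes a point from camera to world coordinates). Camera axes: x right, y up, looking along -z (the intrinsics and any distortion apply to the point x, -y, -z); pixel columns grow to the right and rows downward; lengths in m; the calibration is good to about 2 mm. A picture is of the moment at which its call begins. calibration takes no time and is no camera call.
- order.job_done(): hands the job in, once; it reports no verdict.
The state is a dict: "t": time; "joint_positions": joint angles; "qd": joint speeds; "tau": joint torques, N m; "eef_pos": TCP position; "orientation": TCP orientation; "ft_force": force on the tool from outside, world axes, zero at the start; "wrist_torque": the same for the moment, N m; "finger_gap": finger opening in m.
Only numpy, scipy, OpenCV 4.12 (cv2) and the standard library are available. Lean on these libraries where they do the work, as an engineer would, in place of code of your own. Each camera call takes 0.05 s, during which the arm holds its last target.

## Task

Take the brass-headed taper arbor out of the rack, set its shank lightly by hand in the taper sleeve of the spinner and let go, then tap it down with the red-handled nylon drift until the sleeve is fully home, flush with the spindle nose, and a firm tap no longer moves it. Tap gently enough to spare the bearing, stand the drift back upright on the bench, and leave the black-headed arbor and the glassware alone.

Things in the scene. Friction and masses are not known exactly. Their poses are not given: they have to be found in the camera images.
- arbor_grip (a point): The arbor to fit, about 0.25 kg: brass cylindrical head 24 mm in diameter and 42 mm tall with a flat top, on a steel flange 40 mm in diameter and 6 mm thick, with a tapered steel shank below. The point is on its axis, 28 mm above the flange's underside (1 mm above the middle of the head, 20 mm below its top); z is up the arbor. It hangs by its flange in one of the rack's two holes.
- arbor_tip (a point): Centre of the lower end of the arbor's shank, 68 mm below arbor_grip. The shank is 40 mm long, 26.5 mm in diameter under the flange and about 19 mm at this end. It hangs loose in the rack's hole and lifts straight out.
- spare_grip (a point): A spare arbor of the same shape with a black plastic head, hanging in the other hole of the rack; the point lies as on the brass one. To be left alone.
- rack: Blue block 70 (x) by 160 (y) by 55 mm high, fixed to the bench, with two upright holes of 33 mm diameter at y = -40 and +40 mm; origin at the centre of its underside. The arbors' flanges rest on its top. To clear the neighbour, let the fingers close along the rack's x.
- unit: The spinner, fixed to the bench: cream box 200 (x) by 150 (y) mm, top 60 mm above the bench, with an upright dark steel spindle nose (58 mm in diameter at its top) in the middle, reaching 110 mm above the bench. Origin at the centre of its underside. A blow of more than 50 N on the arbor spoils its bearing.
- socket (a point): Centre of the nose's top edge, on the spindle axis, 110 mm above the bench; z up. The taper is locked when the sleeve rim is level with this point (less than 1.2 mm proud) and the arbor takes a tap of at least 18 N from the drift there; 20 to 30 N is right.
- sleeve_rim (a point): Centre of the upper rim of the bright steel taper sleeve in the nose: 35 mm outer diameter, open taper bore 26 mm wide at the rim, 20 mm at 36 mm depth. It stands 6 to 8 mm proud at the start, slides straight down with the arbor when driven, to a solid stop flush with the nose, and stays where it is left. About 9 N start it, about 14 N move it near the stop.
- sleeve: The same sleeve; origin at its rim centre. A lightly set arbor's flange stands 3 to 5 mm above the rim; it wedges 1 to 2 mm deeper under the taps. Set the arbor with less than about 8 N, then let go: once the sleeve is less than 3.5 mm proud the fingers must not touch the arbor (that is driving it by hand), nor may drift or fingers press on the sleeve itself.
- drift_mid (a point): Tapping drift, standing upright on the bench: white nylon foot 38 mm in diameter and 20 mm tall with a flat underside, red round handle above it 26 mm in diameter and 75 mm tall; 95 mm tall in all, 0.18 kg more or less. The point is on its axis 47.5 mm above the underside of the foot; z is up. The underside of the foot is the tapping face.
- amber: Amber glass jar with a white cap, 48 mm in diameter, 85 mm tall; origin at the centre of its underside. Bystander.
- beaker: Glass beaker, 64 mm in diameter, 85 mm tall; origin at the centre of its underside. Bystander.
Not all that is in view belongs to the job. There is more than one size of the part that bears drift_mid; the job needs the largest. What is shaped like the part that bears arbor_grip but green or purple is not meant.

How it is judged:
By the outcome, as a careful person would: the job done as asked, in the order asked, and still so for the second after the job is handed in, with the robot touching nothing.
It also fails if it takes over 66 s, if anything falls off the work surface, if the arm or the gripper's body presses on something with over 40 N, if the wrist force passes 120 N, or if a joint passes its speed limit or range.

## Working session

There is one attempt and no reset: what is moved stays moved. The work goes in short steps, Python scripts to look and compute and a tool call to move; the robot and the scene stay as the last step left them, time stands still between calls to the robot, and variables do not carry over. Pictures are saved under pics/ and viewed, and the job is handed in when it is done.

Besides the shell and the picture viewer there is one more tool, called after "Call:" as a command line: name --argument value ..., lists and objects as JSON in quotes. jog_arm: Moves the arm, as the interface text tells. Its arguments: {"type":"object","properties":{"series":{"type":"array"},"newtons":{"type":"number"}},"required":["series"]}

```bash
ls; mkdir -p pics
python3 - <<'E'
from cell import env, imaging, order
import cv2, numpy as np
print(env.read_state())
for n in ("scene","top"):
    p,d=imaging.snapshot(n)
    cv2.imwrite(f"pics/{n}0.png",p[:,:,::-1]); np.savez(f"pics/{n}0.npz",p=p,d=d)
    c=imaging.calibration(n); print(n,c)
E
```

```text
pics
{'t': 0.0, 'joint_positions': array([-1.43298174e+00,  2.76553940e-01,  1.50614824e+00,  3.85190426e-05,
        1.36071014e+00, -1.20995475e-01]), 'qd': array([-0.00081781, -0.00169125, -0.00058345,  0.00336057, -0.00079043,
        0.00021189]), 'tau': array([-8.34748280e-04, -4.16774940e+01, -2.45802087e+01, -3.80504380e-04,
        1.11066023e-02, -7.91110324e-06]), 'eef_pos': array([ 0.14709563, -0.55530588,  0.23045712]), 'orientation': array([ 9.91638957e-01,  1.29040116e-01,  1.11805354e-05, -9.09958991e-04]), 'ft_force': array([0.84412482, 0.91159026, 0.71238768]), 'wrist_torque': array([-0.00617991, -0.04301496,  0.02955995]), 'finger_gap': 0.08522611995561284}
scene {'mtx': array([[459.34040135,   0.        , 250.89827418],
       [  0.        , 459.34040135, 193.14267425],
       [  0.        ,   0.        ,   1.        ]]), 'dist': array([-0.11154625,  0.        ,  0.        ,  0.        ,  0.        ]), 'pose': array([[ 0.05917252, -0.70034606,  0.71134662,  1.29950127],
       [ 0.99805225,  0.05560879, -0.02827296, -0.04392888],
       [-0.01975627,  0.71163408,  0.70227247,  0.80868283],
       [ 0.        ,  0.        ,  0.        ,  1.        ]])}
top {'mtx': array([[475.78312203,   0.        , 257.93756079],
       [  0.        , 475.78312203, 193.91419401],
       [  0.        ,   0.        ,   1.        ]]), 'dist': array([-0.07454858,  0.        ,  0.        ,  0.        ,  0.        ]), 'pose': array([[ 0.00663366,  0.99729271, -0.0732342 ,  0.49025433],
       [-0.99973447,  0.00823041,  0.02152312,  0.0108124 ],
       [ 0.0220676 ,  0.07307198,  0.9970825 ,  1.30709249],
       [ 0.        ,  0.        ,  0.        ,  1.        ]])}
```

View pics/scene0.png

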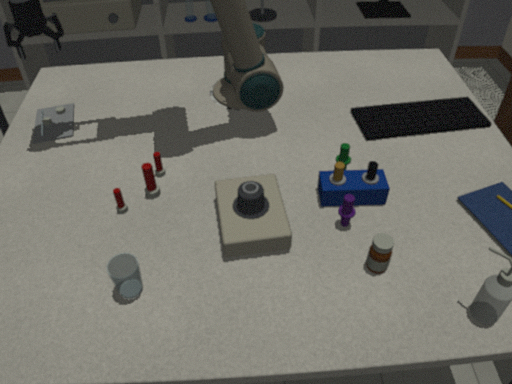

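View pics/top0.png

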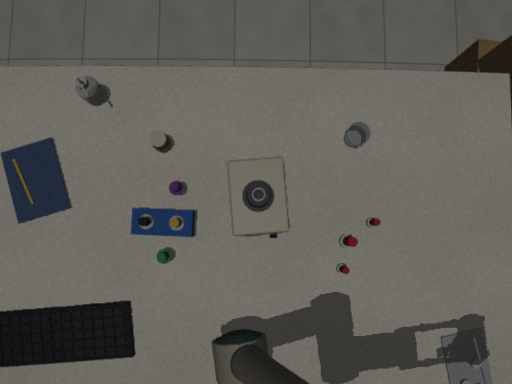

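The scene view shows the brass arbor at (339,170), in the blue rack's left hole. The black spare is beside it at (372,169), with green and purple decoys next to the rack. The spinner nose is at (251,195). Of the three red drifts, the middle one at (150,178) is the largest. In the top view these sit at brass (176,223), nose (258,195) and large drift (349,241).

```bash
cat > h.py <<'E'
import numpy as np, cv2
from cell import env, imaging, order
cal={n:imaging.calibration(n) for n in("scene","top")}
def ray(n,u,v):
    c=cal[n]; q=cv2.undistortPoints(np.array([[[u,v]]],float),c["mtx"],c["dist"])[0,0]
    d=np.array([q[0],-q[1],-1.]); return c["pose"][:3,3],c["pose"][:3,:3]@d
def onz(n,u,v,z):
    o,d=ray(n,u,v); return o+d*(z-o[2])/d[2]
def proj(n,P):
    c=cal[n]; q=(np.linalg.inv(c["pose"])@np.append(P,1))[:3]
    return cv2.projectPoints(np.array([[q[0],-q[1],-q[2]]]),np.zeros(3),np.zeros(3),c["mtx"],c["dist"])[0][0,0]
def cloud(n,d):
    v,u=np.mgrid[0:d.shape[0],0:d.shape[1]]
    c=cal[n]; q=cv2.undistortPoints(np.stack([u,v],-1).reshape(-1,1,2).astype(float),c["mtx"],c["dist"]).reshape(d.shape+(2,))
    P=np.stack([q[...,0]*d,-q[...,1]*d,-d],-1)
    return P@c["pose"][:3,:3].T+c["pose"][:3,3]
def both(A,B):
    (o,d),(p,e)=A,B
    t=np.linalg.lstsq(np.stack([d,-e],1),p-o,rcond=None)[0]
    a,b=o+t[0]*d,p+t[1]*e
    return (a+b)/2,np.linalg.norm(a-b)
E
python3 - <<'E'
from h import *
for n in("scene","top"):
    f=np.load(f"pics/{n}0.npz");p,d=f["p"],f["d"]; C=cloud(n,d)
    h=cv2.cvtColor(p,cv2.COLOR_RGB2HSV)
    M={"red":((h[...,0]<8)|(h[...,0]>172))&(h[...,1]>150)&(h[...,2]>60),
       "brass":(h[...,0]>15)&(h[...,0]<28)&(h[...,1]>110)&(h[...,2]>80),
       "blue":(h[...,0]>105)&(h[...,0]<125)&(h[...,1]>150)&(h[...,2]>60)}
    for k,m in M.items():
        nn,l,s,ce=cv2.connectedComponentsWithStats(m.astype(np.uint8))
        for i in range(1,nn):
            if s[i,4]<12: continue
            q=C[(l==i)&(d>0)]
            print(n,k,s[i],ce[i].round(1),"med",np.median(q,0).round(4),"z",q[:,2].min().round(3),q[:,2].max().round(3))
    x0,y0,x1,y1=(200,160,300,260) if n=="scene" else (215,145,305,250)
    v,u=np.mgrid[y0:y1,x0:x1]; q=C[y0:y1,x0:x1].reshape(-1,3)
    for zl,zh in((.055,.065),(.105,.1125),(.1135,.122)):
        s=q[(q[:,2]>zl)&(q[:,2]<zh)]
        print(n,zl,len(s),s.mean(0).round(4),s.min(0).round(4),s.max(0).round(4))
        if zl==.055: print(cv2.minAreaRect((s[:,:2]*1000).astype(np.float32)))
    t=cv2.resize(p[y0:y1,x0:x1],None,fx=6,fy=6,interpolation=cv2.INTER_CUBIC); cv2.imwrite(f"pics/{n}_nose.png",t[:,:,::-1])
    x0,y0,x1,y1=(305,135,405,215) if n=="scene" else (120,190,210,270)
    t=cv2.resize(p[y0:y1,x0:x1],None,fx=6,fy=6,interpolation=cv2.INTER_CUBIC); cv2.imwrite(f"pics/{n}_rack.png",t[:,:,::-1])
    x0,y0,x1,y1=(105,140,185,220) if n=="scene" else (325,205,395,285)
    t=cv2.resize(p[y0:y1,x0:x1],None,fx=7,fy=7,interpolation=cv2.INTER_CUBIC); cv2.imwrite(f"pics/{n}_drift.png",t[:,:,::-1])
E
```

```text
scene red [154 152   6   6  28] [156.4 154.2] med [ 0.3891 -0.2456  0.0675] z 0.064 0.07
scene red [142 163  10  10  55] [146.3 166.9] med [ 0.4662 -0.2586  0.0937] z 0.084 0.097
scene red [114 189   6   5  26] [116.5 191. ] med [ 0.5157 -0.3292  0.067 ] z 0.062 0.07
scene brass [335 162  10   7  56] [339.5 165. ] med [0.506  0.1965 0.1017] z 0.047 0.105
scene brass [497 196  15  12  46] [504.7 201.3] med [0.5769 0.6086 0.0187] z 0.012 0.023
scene blue [320 170  69  22 856] [352.6 181.8] med [0.5209 0.2337 0.0539] z 0.049 0.058
scene 0.055 3383 [ 0.5971 -0.0181  0.0589] [ 0.4746 -0.0997  0.055 ] [0.6855 0.0642 0.0649]
((581.3426513671875, -18.0081787109375), (202.5697021484375, 149.4632110595703), 5.404756546020508)
scene 0.105 265 [ 0.5853 -0.0183  0.1087] [ 0.5485 -0.0458  0.1051] [0.6083 0.0096 0.1124]
scene 0.1135 79 [ 0.5803 -0.0182  0.1154] [ 0.5609 -0.0345  0.1136] [ 0.5989 -0.0015  0.1176]
top red [374 219   6   6  28] [376.4 221.8] med [ 0.5098 -0.3278  0.0684] z 0.064 0.074
top red [348 237   9   9  63] [351.9 241.3] med [ 0.4605 -0.2564  0.0954] z 0.088 0.1
top red [343 267   6   6  31] [345.3 269.7] med [ 0.3847 -0.2441  0.0676] z 0.063 0.072
top brass [ 13 159  20  45 108] [ 22.6 181.1] med [0.6151 0.6294 0.0197] z 0.01 0.025
top brass [170 219   9   8  59] [174.1 222.5] med [0.5058 0.1962 0.1021] z 0.097 0.107
top blue [ 132  209   61   27 1050] [162.4 222. ] med [0.5062 0.2351 0.0547] z 0.047 0.062
top 0.055 3623 [ 0.5774 -0.0144  0.0598] [ 0.4737 -0.0959  0.055 ] [0.6834 0.0663 0.065 ]
((577.4043579101562, -14.607841491699219), (201.71109008789062, 149.51321411132812), 5.2269978523254395)
top 0.105 216 [ 0.5787 -0.0142  0.1092] [ 0.5502 -0.0431  0.105 ] [0.6063 0.0126 0.1125]
top 0.1135 74 [ 0.5799 -0.015   0.1164] [ 0.5525 -0.0403  0.1137] [0.6053 0.01   0.121 ]
```

View crops.

Run:
```python
import cv2,numpy as np
for k in("nose","rack","drift"):
    a,b=[cv2.imread(f"pics/{n}_{k}.png") for n in("scene","top")]
    s=min(600/a.shape[0],600/b.shape[0],400/a.shape[1],400/b.shape[1])
    a,b=[cv2.resize(i,None,fx=s,fy=s) for i in(a,b)]
    H=max(a.shape[0],b.shape[0]); f=lambda i:cv2.copyMakeBorder(i,0,H-i.shape[0],0,0,cv2.BORDER_CONSTANT)
    cv2.imwrite(f"pics/c_{k}.png",np.hstack([f(a),f(b)])); print(k,s)
```

```text
nose 0.6666666666666666
rack 0.6666666666666666
drift 0.7142857142857143
```

View pics/c_nose.png

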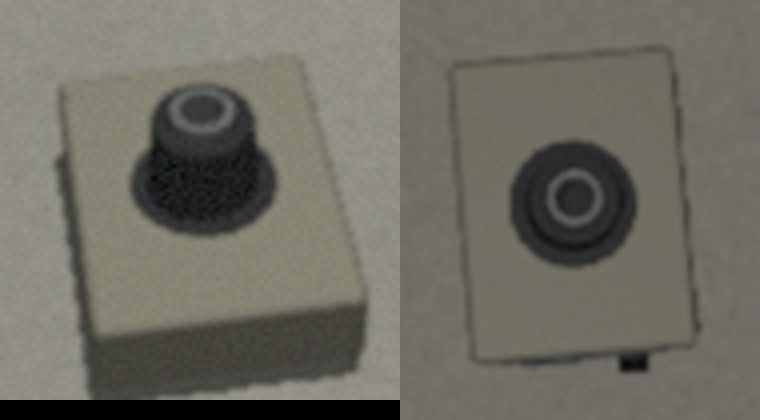

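View pics/c_rack.png

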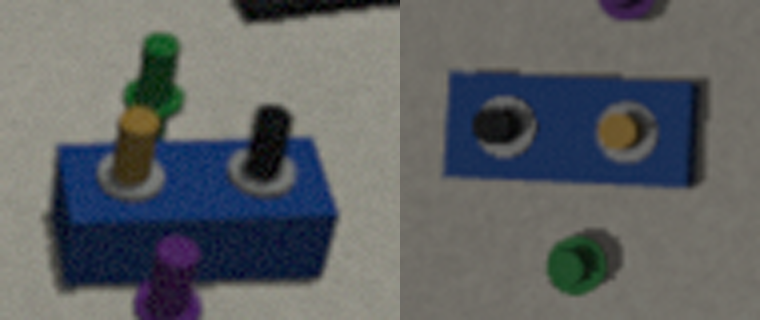

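View pics/c_drift.png

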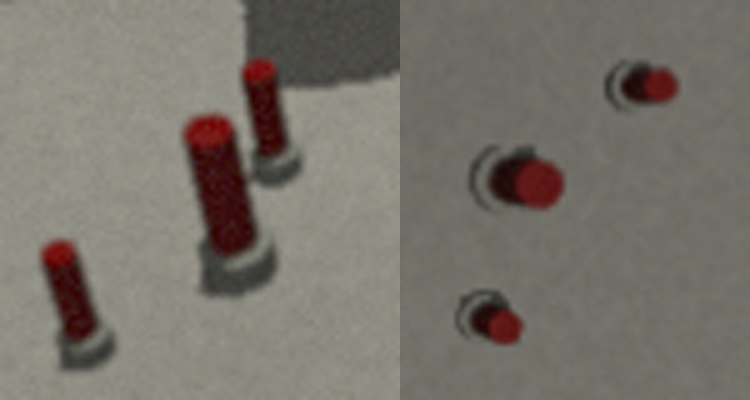

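Run:
```python
from h import *
# refine: top-face centroids by brightness
for nm,z,s,t in(("arbor top",.103,(339.7,165.2),(174.4,222.5)),("rim",.117,(250.5,187.4),(258.4,194.4)),("drift",.095,(146.3,166.9),(351.9,241.3))):
    print(nm,onz("scene",*s,z).round(4),onz("top",*t,z).round(4),both(ray("scene",*s),ray("top",*t)))
# hough-ish: ring bright pixels at rim
for n,(x0,y0,x1,y1) in(("scene",(236,172,266,204)),("top",(243,180,273,210))):
    p=np.load(f"pics/{n}0.npz")["p"].astype(float).mean(2)[y0:y1,x0:x1]
    c=p.copy(); print(n); 
    m=(p>100).astype(np.uint8); nn,l,s,ce=cv2.connectedComponentsWithStats(m)
    for i in range(1,nn): print(s[i],ce[i]+[x0,y0])
    print(p[::3,::3].astype(int))
f=np.load("pics/top0.npz");C=cloud("top",f["d"]);b=f["d"]
for n in("scene","top"):
    d=np.load(f"pics/{n}0.npz");C=cloud(n,d["d"]);p=d["p"]
    h=cv2.cvtColor(p,cv2.COLOR_RGB2HSV);m=(h[...,0]>105)&(h[...,0]<125)&(h[...,1]>150)&(h[...,2]>60)&(abs(C[...,2]-.054)<.006)&(abs(C[...,0]-.51)<.1)&(abs(C[...,1]-.23)<.15)
    print(cv2.minAreaRect((C[m][:,:2]*1000).astype(np.float32)))
    for k,xy in (("bench",(.55,-.15)),("bench2",(.4,.1)),("bench3",(.45,-.3))):
        q=C[(abs(C[...,0]-xy[0])<.015)&(abs(C[...,1]-xy[1])<.015)];print(k,np.median(q[:,2]))
```

```text
arbor top [0.5086 0.1962 0.103 ] [0.5046 0.1952 0.103 ] (array([0.50479156, 0.19655243, 0.09961422]), np.float64(0.0016429014633071815))
rim [ 0.5811 -0.0159  0.117 ] [ 0.5765 -0.016   0.117 ] (array([ 0.57676435, -0.01593234,  0.11285261]), np.float64(0.00041396135976550256))
drift [ 0.4681 -0.2582  0.095 ] [ 0.4598 -0.2565  0.095 ] (array([ 0.45966418, -0.25926755,  0.0875745 ]), np.float64(0.002281813314831045))
scene
[  0   0  30  25 375] [250.792 178.6  ]
[ 7 13  2  3  3] [243.33333333 186.        ]
[18 14  4  6  7] [256.         188.71428571]
[ 8 18  2  1  2] [244.5 190. ]
[13 20  1  1  1] [249. 192.]
[16 20  1  1  1] [252. 192.]
[[141 144 139 143 140 137 143 140 141 144]
 [140 141 138 138 139 135 133 135 126 123]
 [125 126 130 124 126 129 128 130 125 128]
 [123 125 125 114  98  90  98 117 127 129]
 [129 117  60  99  67  59  84  80  85 128]
 [126  66  83  68  58  58  47 106  50 112]
 [121  48  51 101  68  65  89  85  49  75]
 [127  48  55  53  72  78  63  53  49  61]
 [118  28  50  55  52  58  55  46  36  36]
 [ 59  26  27  35  34  39  30  34  33  28]
 [ 44  29  22  36  38  18 
[... 292 characters left out ...]
5  45  43  41  69]
 [ 86  44  41  41  83  71  84  47  42  41]
 [ 51  40  44  80  36  44  42  83  45  32]
 [ 47  32  44  84  37  46  44  89  45  27]
 [ 50  36  47  51  78  48  67  61  44  36]
 [ 74  45  30  44  46  71  48  41  33  47]
 [107  45  35  27  42  47  47  25  41  48]
 [107 100  46  47  32  27  36  45  47 101]]
((509.24493408203125, 234.57244873046875), (159.2837677001953, 72.04212188720703), 87.10313415527344)
bench -0.0013288810477501967
bench2 -0.0013023633997957251
bench3 -0.0015157918623843747
((506.39312744140625, 235.51168823242188), (157.62353515625, 65.52574157714844), 87.94198608398438)
bench -0.00036903078162686676
bench2 -0.000436051476647048
bench3 -0.0006138796838781602
```

Call:
jog_arm --series '[[[0,0,0],-0.115,0.3],[[0,0,0],-0.115,0.3],[[0,0,0],-0.115,0.3],[[0,0,0],-0.115,0.3],[[0,0,0],-0.115,0.3],[[0,0,0],-0.115,0.3],[[0,0,0],-0.115,0.3],[[0,0,0],-0.115,0.3],[[0,0,0],-0.115,0.3],[[0,0,0],-0.115,0.3],[[0,0,0],-0.115,0.3],[[0,0,0],0,0.3]]' --newtons 40

```text
t: 1.1
eef_pos: [0.1471, -0.5556, 0.2308]
orientation: [0.723, 0.691, 0.0, -0.0]
ft_force: [0.1, -0.6, -0.9]
finger_gap: 0.0598
```

Call:
jog_arm --series '[[[3.2,1.36,0],0,0.3],[[3.2,1.36,0],0,0.3],[[3.2,1.36,0],0,0.3],[[3.2,1.36,0],0,0.3],[[3.2,1.36,0],0,0.3],[[3.2,1.36,0],0,0.3],[[3.2,1.36,0],0,0.3],[[3.2,1.36,0],0,0.3],[[3.2,1.36,0],0,0.3],[[3.2,1.36,0],0,0.3],[[3.2,1.36,0],0,0.3],[[3.2,1.36,0],0,0.3],[[3.2,1.36,0],0,0.3],[[3.2,1.36,0],0,0.3],[[3.2,1.36,0],0,0.3],[[3.2,1.36,0],0,0.3],[[3.2,1.36,0],0,0.3],[[3.2,1.36,0],0,0.3],[[3.2,1.36,0],0,0.3],[[3.2,1.36,0],0,0.3]]'

```text
t: 2.77
eef_pos: [0.4491, 0.0725, 0.2312]
orientation: [0.724, 0.689, -0.0, 0.0]
ft_force: [0.8, -0.4, 0.4]
finger_gap: 0.06
```

Call:
jog_arm --series '[[[3.2,1.36,0.5],0,0.3],[[3.2,1.36,1],0,0.3],[[3.2,1.36,1.5],0,0.3],[[2.8,1.2,2],0,0.3],[[0,0,1],0,0.3],[[0,0,0],0,0.3],[[0,0,0],0,0.3]]'

```text
t: 3.35
eef_pos: [0.5064, 0.1915, 0.1704]
orientation: [0.724, 0.69, -0.002, -0.0]
ft_force: [-0.3, 0.9, 0.6]
finger_gap: 0.0599
```

Call:
jog_arm --series '[[[0.45,0,1.5],0,0.3],[[0,0,2.5],0,0.3],[[0,0,2.5],0,0.3],[[0,0,2],0,0.3],[[0,0,1.0],0,0.3],[[0,0,0.6],0,0.3],[[0,0,0],0,0.3],[[0,0,0],0,0.3]]'

```text
t: 4.02
eef_pos: [0.5085, 0.1962, 0.0714]
orientation: [0.724, 0.69, 0.001, 0.001]
ft_force: [1.0, -0.1, 0.4]
finger_gap: 0.0599
```

Run:
```python
from h import *
I=[]
for n,(x0,y0,x1,y1) in(("scene",(290,110,400,220)),("top",(120,170,230,280))):
    p,d=imaging.snapshot(n); np.savez(f"pics/{n}1.npz",p=p,d=d)
    I.append(cv2.resize(p[y0:y1,x0:x1],(396,396),interpolation=cv2.INTER_CUBIC))
cv2.imwrite("pics/g1.png",np.hstack(I)[:,:,::-1]); print(env.read_state()["eef_pos"])
```

```text
[0.50884854 0.1965704  0.07175322]
```

View pics/g1.png

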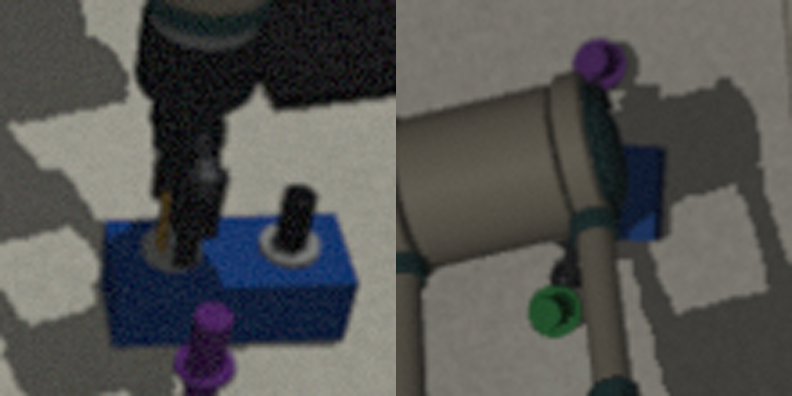

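Run:
```python
from h import *
for P in((.5405,.1965,.078),(.5405,.1965,.10),(.506,.196,.103),(.506,.196,.061),(.506,.2,.061)):
    u=proj("scene",np.array(P)); print(P,u.round(1),((u-[290,110])*3.6).round(0))
p=np.load("pics/scene1.npz")["p"]
cv2.imwrite("pics/g1b.png",cv2.resize(p[145:195,320:375],None,fx=12,fy=12,interpolation=cv2.INTER_CUBIC)[:,:,::-1])
```

```text
(0.5405, 0.1965, 0.078) [341.3 182.4] [185. 261.]
(0.5405, 0.1965, 0.1) [342.4 175.4] [189. 235.]
(0.506, 0.196, 0.103) [339.4 164.5] [178. 196.]
(0.506, 0.196, 0.061) [337.4 177.7] [171. 244.]
(0.506, 0.2, 0.061) [339.  177.6] [177. 243.]
```

View pics/g1b.png

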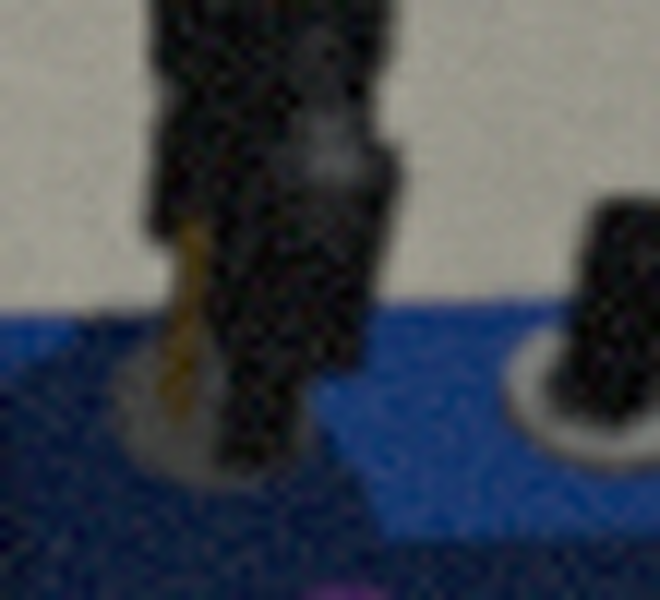

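The scene view shows the front pad at crop (258,450), i.e. (341.5,182). That is where the robot pose predicts it for an arbor centred between the pads. The brass edge is just visible beside it and the neighbours are clear, so I'm closing.

Call:
jog_arm --series '[[[0,0,0],0,1],[[0,0,0],0,1],[[0,0,0],0,1],[[0,0,0],0,1],[[0,0,0],0,1],[[0,0,0],0,1],[[0,0,0],0,1],[[0,0,0],0,1]]' --newtons 40

```text
t: 4.78
eef_pos: [0.5071, 0.1966, 0.0709]
orientation: [0.723, 0.69, -0.0, -0.0]
ft_force: [-3.4, -0.1, 5.9]
finger_gap: 0.0228
```

Call:
jog_arm --series '[[[0,0,-0.5],0,1],[[0,0,-1.5],0,1],[[0,0,-2.5],0,1],[[0,0,-3],0,1],[[0,0,-3],0,1],[[0,0,-2.5],0,1],[[-1.5,0.6,-1],0,1],[[-3,1.2,0],0,1],[[-3,1.2,0],0,1],[[-3,1.2,0],0,1],[[-3,1.2,0],0,1],[[-3,1.2,0],0,1],[[-2.5,1,0],0,1],[[-1.4,0.5,0],0,1],[[-0.5,0.1,0],0,1],[[0,0,0],0,1],[[0,0,0],0,1],[[0,0,0],0,1]]'

```text
t: 6.28
eef_pos: [0.5791, -0.0145, 0.2102]
orientation: [0.723, 0.691, 0.0, -0.001]
ft_force: [-0.1, 0.5, -2.8]
finger_gap: 0.0228
```

```bash
cat > look.py <<'E'
from h import *
import sys
k=sys.argv[1]; S=[int(v) for v in sys.argv[2].split(",")]; T=[int(v) for v in sys.argv[3].split(",")]
I=[]
for n,(x0,y0,x1,y1) in(("scene",S),("top",T)):
    p,d=imaging.snapshot(n); np.savez(f"pics/{n}{k}.npz",p=p,d=d)
    I.append(cv2.resize(p[y0:y1,x0:x1],(400,400*(y1-y0)//(x1-x0)),interpolation=cv2.INTER_CUBIC))
H=max(i.shape[0] for i in I)
cv2.imwrite(f"pics/l{k}.png",np.hstack([cv2.copyMakeBorder(i,0,H-i.shape[0],0,0,cv2.BORDER_CONSTANT) for i in I])[:,:,::-1])
s=env.read_state(); print({q:np.round(s[q],4) for q in("t","eef_pos","orientation","ft_force","finger_gap")})
E
python3 look.py 2 200,110,300,230 205,140,305,260
```

```text
{'t': np.float64(6.3833), 'eef_pos': array([ 0.5793, -0.0146,  0.2104]), 'orientation': array([ 7.229e-01,  6.909e-01,  1.000e-04, -2.000e-04]), 'ft_force': array([ 0.1081,  0.2387, -2.8627]), 'finger_gap': np.float64(0.0229)}
```

View pics/l2.png

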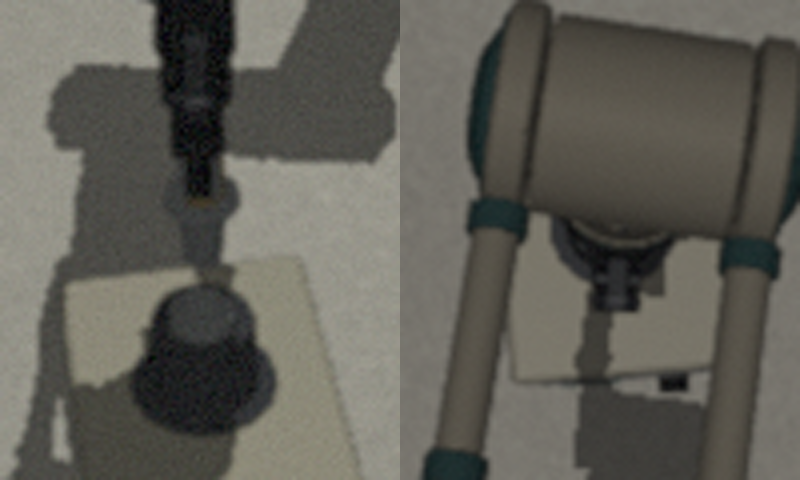

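Run:
```python
from h import *
for P in((.579,-.0145,.158),(.579,-.0145,.118),(.579,-.016,.117),(.579,-.018,.117)):
    print(P,proj("scene",np.array(P)).round(2),((proj("scene",np.array(P))-[200,110])*4).round(0))
p=np.load("pics/scene2.npz")["p"]
cv2.imwrite("pics/l2b.png",cv2.resize(cv2.convertScaleAbs(p[145:205,225:280],alpha=1.8),None,fx=10,fy=10,interpolation=cv2.INTER_CUBIC)[:,:,::-1])
```

```text
(0.579, -0.0145, 0.158) [250.71 172.7 ] [203. 251.]
(0.579, -0.0145, 0.118) [251.07 186.37] [204. 305.]
(0.579, -0.016, 0.117) [250.4  186.74] [202. 307.]
(0.579, -0.018, 0.117) [249.48 186.79] [198. 307.]
```

View pics/l2b.png

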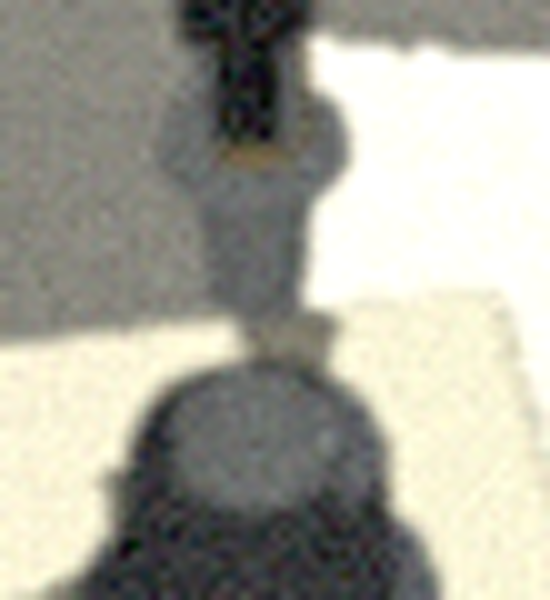

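The held arbor hangs upright. Its flange and tip are centred at column 250.4 and the sleeve rim at 250.5, so I shift 1 mm in y and lower it.

Call:
jog_arm --series '[[[-0.1,-0.03,1.5],0,1],[[0,0,1.5],0,1],[[0,0,1],0,1],[[0,0,0.5],0,1],[[0,0,0.5],0,1],[[0,0,0],0,1],[[0,0,0],0,1]]'

```text
t: 6.97
eef_pos: [0.5797, -0.017, 0.1605]
orientation: [0.723, 0.69, 0.0, 0.0]
ft_force: [0.5, 0.1, -2.3]
finger_gap: 0.0226
```

Call:
jog_arm --series '[[[0,0,0.3],0,1],[[0,0,0.3],0,1],[[0,0,0.3],0,1],[[0,0,0.2],0,1],[[0,0,0],0,1],[[0,0,0],0,1]]'

```text
t: 7.47
eef_pos: [0.5792, -0.0171, 0.149]
orientation: [0.724, 0.69, -0.0, -0.0]
ft_force: [0.3, 0.2, -4.0]
finger_gap: 0.0229
```

Call:
jog_arm --series '[[[0,0,0.15],0,1],[[0,0,0.15],0,1],[[0,0,0.1],0,1],[[0,0,0],0,1],[[0,0,0],0,1]]'

```text
t: 7.88
eef_pos: [0.5791, -0.0169, 0.1451]
orientation: [0.724, 0.69, -0.0, -0.0]
ft_force: [-1.5, 0.8, -1.9]
finger_gap: 0.0224
```

Call:
jog_arm --series '[[[0.03,-0.05,0.1],0,1],[[0,0,0.1],0,1],[[0,0,0],0,1],[[0,0,0],0,1]]'

```text
t: 8.22
eef_pos: [0.579, -0.0167, 0.1432]
orientation: [0.724, 0.69, 0.0, -0.0]
ft_force: [-1.4, 1.4, -2.6]
finger_gap: 0.023
```

Call:
jog_arm --series '[[[0,0,0.1],0,1],[[0,0,0.1],0,1],[[0,0,0],0,1],[[0,0,0],0,1]]'

```text
t: 8.55
eef_pos: [0.5788, -0.0166, 0.1412]
orientation: [0.724, 0.69, -0.0, -0.0]
ft_force: [-2.5, 1.9, -1.5]
finger_gap: 0.0229
```

Call:
jog_arm --series '[[[0.05,-0.07,0],0,1],[[0,0,0.1],0,1],[[0,0,0],0,1],[[0,0,0],0,1]]'

```text
t: 8.88
eef_pos: [0.5787, -0.0164, 0.1403]
orientation: [0.724, 0.69, 0.0, 0.0]
ft_force: [-0.1, 0.0, -2.8]
finger_gap: 0.0228
```

Call:
jog_arm --series '[[[0.03,-0.03,0.1],0,1],[[0,0,0.05],0,1],[[0,0,0],0,1],[[0,0,0],0,1]]'

```text
t: 9.22
eef_pos: [0.5783, -0.0161, 0.1387]
orientation: [0.724, 0.69, 0.0, 0.0]
ft_force: [-0.3, 0.3, -3.3]
finger_gap: 0.0232
```

Call:
jog_arm --series '[[[0,0,0.05],0,1],[[0,0,0.05],0,1],[[0,0,0],0,1],[[0,0,0],0,1]]'

```text
t: 9.55
eef_pos: [0.5783, -0.0161, 0.1379]
orientation: [0.724, 0.69, 0.0, 0.0]
ft_force: [0.7, 0.7, -2.8]
finger_gap: 0.0229
```

Call:
jog_arm --series '[[[0,0,0.05],0,1],[[0,0,0],0,1],[[0,0,0],0,1]]'

```text
t: 9.8
eef_pos: [0.5783, -0.016, 0.1374]
orientation: [0.724, 0.69, 0.0, 0.0]
ft_force: [1.7, -1.3, -2.6]
finger_gap: 0.0229
```

Call:
jog_arm --series '[[[0,0,0.05],0,1],[[0,0,0],0,1],[[0,0,0],0,1]]'

```text
t: 10.05
eef_pos: [0.5783, -0.016, 0.1369]
orientation: [0.724, 0.69, 0.0, 0.0]
ft_force: [2.2, -0.6, -1.2]
finger_gap: 0.0229
```

Call:
jog_arm --series '[[[-0.02,0.04,0.04],0,1],[[0,0,0],0,1],[[0,0,0],0,1]]'

```text
t: 10.3
eef_pos: [0.5784, -0.0161, 0.1365]
orientation: [0.724, 0.69, 0.0, 0.0]
ft_force: [1.0, 0.4, -1.1]
finger_gap: 0.0228
```

Call:
jog_arm --series '[[[0,0,0.04],0,1],[[0,0,0],0,1],[[0,0,0],0,1]]'

```text
t: 10.55
eef_pos: [0.5785, -0.016, 0.1362]
orientation: [0.724, 0.69, 0.0, 0.0]
ft_force: [0.3, 1.0, -0.2]
finger_gap: 0.0232
```

Call:
jog_arm --series '[[[0,0,0.04],0,1],[[0,0,0],0,1],[[0,0,0],0,1]]'

```text
t: 10.8
eef_pos: [0.5785, -0.0161, 0.136]
orientation: [0.724, 0.69, 0.0, 0.0]
ft_force: [0.1, 1.2, 2.6]
finger_gap: 0.0225
```

Call:
jog_arm --series '[[[0,0,0],0,0.3],[[0,0,0],0,0.3],[[0,0,0],0,0.3],[[0,0,0],0,0.3],[[0,0,0],0,0.3],[[0,0,-1],0,0.3],[[0,0,-2.5],0,0.3],[[0,0,-3.5],0,0.3],[[0,0,-3.5],0,0.3],[[0,0,-2],-0.12,0.3],[[0,0,0],-0.12,0.3],[[0,0,0],-0.12,0.3],[[0,0,0],-0.12,0.3],[[0,0,0],-0.12,0.3],[[0,0,0],-0.12,0.3],[[0,0,0],-0.12,0.3],[[0,0,0],-0.12,0.3],[[0,0,0],-0.11,0.3],[[0,0,0],0,0.3]]'

```text
t: 12.38
eef_pos: [0.5784, -0.0162, 0.2613]
orientation: [0.27, 0.963, -0.0, 0.0]
ft_force: [-0.3, -0.3, -0.8]
finger_gap: 0.06
```

Call:
jog_arm --series '[[[-0.2,-2,0],0,0.3],[[-0.3,-3,0],0,0.3],[[-0.3,-3,0],0,0.3],[[-0.3,-3,0.5],0,0.3],[[-0.3,-3,1],0,0.3],[[-0.3,-3,1.5],0,0.3],[[-0.3,-3,1.5],0,0.3],[[-0.3,-3,1.5],0,0.3],[[-0.3,-2.6,1.5],0,0.3],[[-0.1,-1,1],0,0.3],[[0,0,1],0,0.3],[[0,0,0],0,0.3],[[0,0,0],0,0.3]]'

```text
t: 13.47
eef_pos: [0.4633, -0.2561, 0.1655]
orientation: [0.271, 0.963, 0.001, -0.0]
ft_force: [0.1, 0.6, 0.1]
finger_gap: 0.0596
```

```bash
python3 look.py 3 100,100,200,220 300,180,400,300
python3 - <<'E'
from h import *
for P in((.463,-.2575,.16),(.463,-.2575,.095),(.463,-.2575,.02)):
  for n,o in(("scene",(100,100)),("top",(300,180))): print(n,P,((proj(n,np.array(P))-o)*4).round(0))
I=[]
for n,(x0,y0,x1,y1) in(("scene",(215,130,290,220)),("top",(225,160,300,250))):
    I.append(cv2.resize(np.load(f"pics/{n}3.npz")["p"][y0:y1,x0:x1],None,fx=5,fy=5,interpolation=cv2.INTER_CUBIC))
cv2.imwrite("pics/l3b.png",np.hstack(I)[:,:,::-1])
E
```

```text
{'t': np.float64(13.5667), 'eef_pos': array([ 0.464 , -0.2564,  0.1664]), 'orientation': array([ 2.700e-01,  9.629e-01, -0.000e+00,  7.000e-04]), 'ft_force': array([0.5468, 0.3967, 0.2551]), 'finger_gap': np.float64(0.0598)}
scene (0.463, -0.2575, 0.16) [168. 176.]
top (0.463, -0.2575, 0.16) [233. 243.]
scene (0.463, -0.2575, 0.095) [187. 262.]
top (0.463, -0.2575, 0.095) [209. 240.]
scene (0.463, -0.2575, 0.02) [208. 352.]
top (0.463, -0.2575, 0.02) [185. 238.]
```

View pics/l3.png

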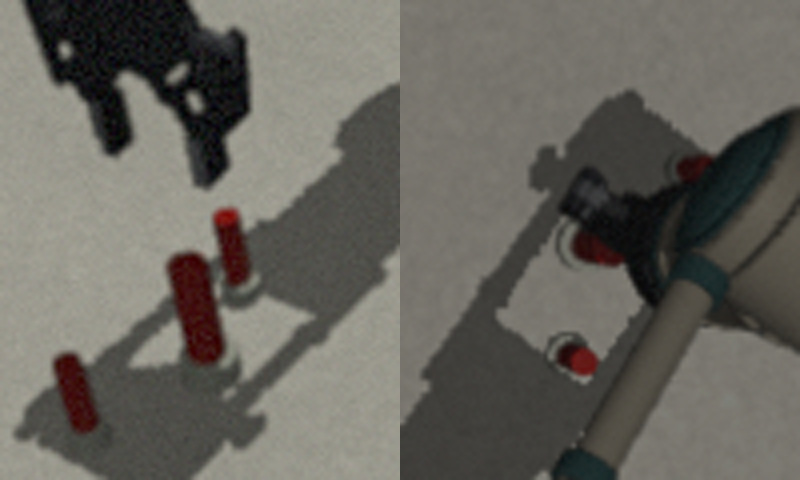

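View pics/l3b.png

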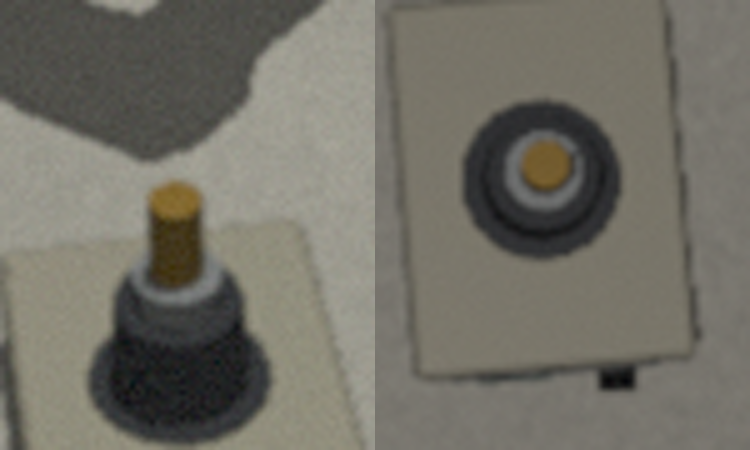

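The arbor stands upright in the sleeve. At the drift, the open fingers straddle the largest red handle, and the small drifts are off to the sides.

Call:
jog_arm --series '[[[0,-0.1,2],0,0.3],[[0,0,3],0,0.3],[[0,0,3],0,0.3],[[0,0,2.4],0,0.3],[[0,0,1.2],0,0.3],[[0,0,0.7],0,0.3],[[0,0,0],0,0.3],[[0,0,0],0,1],[[0,0,0],0,1],[[0,0,0],0,1],[[0,0,0],0,1],[[0,0,0],0,1],[[0,0,0],0,1],[[0,0,0],0,1],[[0,0,0],0,1]]' --newtons 80

```text
t: 14.82
eef_pos: [0.4634, -0.2589, 0.0442]
orientation: [0.271, 0.963, -0.0, 0.002]
ft_force: [0.1, 0.8, 6.8]
finger_gap: 0.0242
```

Call:
jog_arm --series '[[[0,0,-0.5],0,1],[[0,0,-1.5],0,1],[[0,0,-3],0,1],[[0,0,-3.5],0,1],[[0,0,-3.5],0,1],[[0,0,-3.5],0,1],[[0,0,-3],0,1],[[0.1,1,-1.7],0,1],[[0.2,2,-0.8],0,1],[[0.3,3,0],0,1],[[0.3,3,0],0,1],[[0.3,3,0],0,1],[[0.3,3,0],0,1],[[0.3,3,0],0,1],[[0.3,3,0],0,1],[[0.3,3,0],0,1],[[0.3,2,0],0,1],[[0.1,0.7,0],0,1],[[0,0,0],0,1],[[0,0,0],0,1]]'

```text
t: 16.48
eef_pos: [0.5769, -0.0161, 0.2523]
orientation: [0.27, 0.963, -0.001, -0.001]
ft_force: [0.2, -0.3, -2.4]
finger_gap: 0.0247
```

```bash
python3 look.py 4 200,100,300,220 215,130,315,250
```

```text
{'t': np.float64(16.5833), 'eef_pos': array([ 0.5768, -0.0169,  0.2524]), 'orientation': array([ 2.710e-01,  9.626e-01, -6.000e-04, -3.000e-04]), 'ft_force': array([ 0.4919, -0.9302, -1.3269]), 'finger_gap': np.float64(0.0247)}
```

View pics/l4.png

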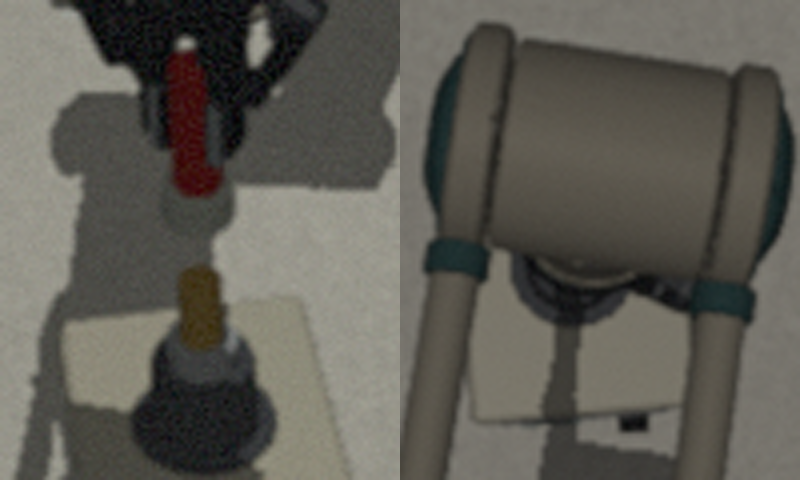

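```bash
cat > tilt.py <<'E'
from h import *
import sys
def run(k):
    f=np.load(f"pics/scene{k}.npz");p,d=f["p"],f["d"];C=cloud("scene",d)
    h=cv2.cvtColor(p,cv2.COLOR_RGB2HSV)
    m=((h[...,0]<8)|(h[...,0]>172))&(h[...,1]>140)&(h[...,2]>40)&(d>0)
    v,u=np.mgrid[0:384,0:512]; m&=(u>200)&(u<300)&(v<230)
    pts=C[m]; s=pts[:,2].argsort(); pts=pts[s]
    for q in np.array_split(pts,5): print(np.median(q,0).round(4),len(q))
    # image column centre per row
    for r in range(105,160,6):
        c=np.where(m[r])[0]
        if len(c): print(r,c.min(),c.max())
    e=env.read_state()["eef_pos"]
    a,b=proj("scene",e+[0,0,.055]),proj("scene",e-[0,0,.044]); print("vertical through tcp:",a.round(1),b.round(1))
    # foot/arbor grey extents
run(sys.argv[1])
E
python3 tilt.py 4
python3 - <<'E'
import numpy as np,cv2
p=np.load("pics/scene4.npz")["p"]
cv2.imwrite("pics/l4b.png",cv2.resize(cv2.convertScaleAbs(p[108:190,222:277],alpha=1.6),None,fx=7,fy=7,interpolation=cv2.INTER_CUBIC)[:,:,::-1])
E
```

```text
[ 0.5858 -0.0167  0.238 ] 59
[ 0.5863 -0.0203  0.2556] 58
[ 0.5863 -0.0217  0.2726] 58
[ 0.5863 -0.0212  0.2892] 58
[ 0.5835 -0.0207  0.302 ] 58
117 242 250
123 242 251
129 242 249
135 243 250
141 244 250
147 245 253
vertical through tcp: [247.8 113.4] [249.  153.7]
```

View pics/l4b.png

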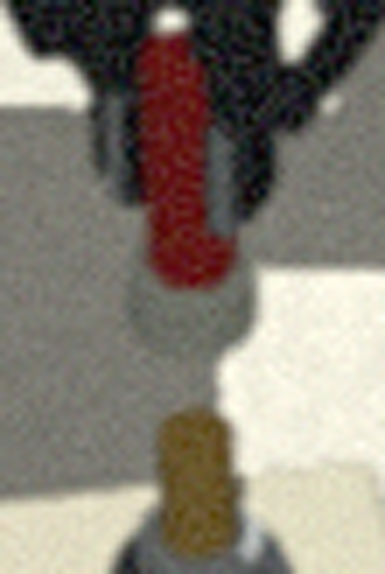

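The drift hangs upright to within about 1°: its left edge runs from column 241.7 to 243.4, close to the predicted vertical. It is centred over the brass head, which is at column 250. I'm lowering it onto the head.

Call:
jog_arm --series '[[[-0.12,0.12,1],0,1],[[0,0,1.2],0,1],[[0,0,0.8],0,1],[[0,0,0.4],0,1],[[0,0,0],0,1],[[0,0,0],0,1]]'

```text
t: 17.08
eef_pos: [0.5791, -0.0156, 0.2184]
orientation: [0.271, 0.963, -0.0, -0.0]
ft_force: [0.2, 0.0, -2.1]
finger_gap: 0.0243
```

Call:
jog_arm --series '[[[0,0,0.1],0,1],[[0,0,0.1],0,1],[[0,0,0],0,1]]'

```text
t: 17.33
eef_pos: [0.5793, -0.0153, 0.2169]
orientation: [0.27, 0.963, -0.0, 0.0]
ft_force: [0.7, -0.6, -2.0]
finger_gap: 0.0245
```

Call:
jog_arm --series '[[[0,0,0.1],0,1],[[0,0,0.1],0,1],[[0,0,0],0,1]]'

```text
t: 17.58
eef_pos: [0.5791, -0.0152, 0.2145]
orientation: [0.27, 0.963, -0.0, -0.0]
ft_force: [-0.7, 0.2, -2.0]
finger_gap: 0.0242
```

Call:
jog_arm --series '[[[0,0,0.1],0,1],[[0,0,0.1],0,1],[[0,0,0],0,1]]'

```text
t: 17.83
eef_pos: [0.579, -0.0152, 0.2123]
orientation: [0.27, 0.963, -0.0, -0.0]
ft_force: [0.3, 0.1, -2.0]
finger_gap: 0.0243
```

Call:
jog_arm --series '[[[0,0,0.1],0,1],[[0,0,0],0,1],[[0,0,0],0,1]]'

```text
t: 18.08
eef_pos: [0.5793, -0.0152, 0.212]
orientation: [0.27, 0.963, 0.0, 0.0]
ft_force: [-0.6, 0.4, 1.3]
finger_gap: 0.0245
```

Call:
jog_arm --series '[[[0,0,0.1],0,1],[[0,0,0],0,1],[[0,0,0],0,1]]'

```text
t: 18.33
eef_pos: [0.5794, -0.0152, 0.2112]
orientation: [0.271, 0.963, 0.0, 0.0]
ft_force: [-1.2, 0.1, 3.5]
finger_gap: 0.0248
```

Call:
jog_arm --series '[[[0,0,0.1],0,1],[[0,0,0],0,1],[[0,0,0],0,1]]'

```text
t: 18.58
eef_pos: [0.5794, -0.0152, 0.2098]
orientation: [0.27, 0.963, 0.0, 0.0]
ft_force: [-0.9, -0.5, 3.7]
finger_gap: 0.0243
```

Call:
jog_arm --series '[[[0,0,0.1],0,1],[[0,0,0],0,1],[[0,0,0],0,1]]'

```text
t: 18.83
eef_pos: [0.5794, -0.0152, 0.2087]
orientation: [0.27, 0.963, 0.0, 0.0]
ft_force: [-0.9, 0.2, 5.3]
finger_gap: 0.0239
```

Call:
jog_arm --series '[[[0,0,0.1],0,1],[[0,0,0],0,1],[[0,0,0],0,1]]'

```text
t: 19.08
eef_pos: [0.5794, -0.0152, 0.2077]
orientation: [0.27, 0.963, 0.0, 0.0]
ft_force: [-1.0, 0.3, 4.6]
finger_gap: 0.0246
```

Call:
jog_arm --series '[[[0,0,0.1],0,1],[[0,0,0],0,1],[[0,0,0],0,1]]'

```text
t: 19.33
eef_pos: [0.5794, -0.0152, 0.2067]
orientation: [0.27, 0.963, 0.0, 0.0]
ft_force: [-0.6, 1.4, 5.0]
finger_gap: 0.0244
```

```bash
python3 look.py 5 200,100,300,220 215,130,315,250;python3 tilt.py 5
python3 - <<'E'
import numpy as np,cv2
p=np.load("pics/scene5.npz")["p"]
cv2.imwrite("pics/l5b.png",cv2.resize(cv2.convertScaleAbs(p[118:205,222:277],alpha=1.6),None,fx=6.8,fy=6.8,interpolation=cv2.INTER_CUBIC)[:,:,::-1])
E
```

```text
{'t': np.float64(19.4333), 'eef_pos': array([ 0.5793, -0.0152,  0.2067]), 'orientation': array([2.705e-01, 9.627e-01, 0.000e+00, 2.000e-04]), 'ft_force': array([-0.4991,  1.1855,  4.7129]), 'finger_gap': np.float64(0.0245)}
[ 0.5892 -0.0159  0.1931] 53
[ 0.5893 -0.0196  0.2107] 52
[ 0.5886 -0.021   0.2279] 52
[ 0.5889 -0.0196  0.2456] 52
[ 0.5844 -0.0196  0.2568] 52
135 244 249
141 244 251
147 244 250
153 244 251
159 245 251
vertical through tcp: [249.3 133.5] [250.3 171.2]
```

View pics/l5b.png

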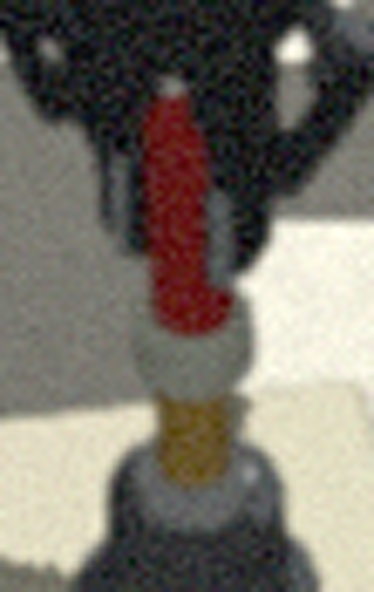

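Call:
jog_arm --series '[[[0,0,0.1],0,1],[[0,0,0],0,1],[[0,0,0],0,1]]'

```text
t: 19.68
eef_pos: [0.5794, -0.0152, 0.2058]
orientation: [0.27, 0.963, 0.0, 0.0]
ft_force: [-0.2, -0.4, 5.1]
finger_gap: 0.0246
```

Call:
jog_arm --series '[[[0,0,0.1],0,1],[[0,0,0],0,1],[[0,0,0],0,1]]'

```text
t: 19.93
eef_pos: [0.5794, -0.0152, 0.205]
orientation: [0.27, 0.963, 0.0, 0.0]
ft_force: [0.1, 0.9, 6.2]
finger_gap: 0.0238
```

Call:
jog_arm --series '[[[0,0,0.1],0,1],[[0,0,0],0,1],[[0,0,0],0,1]]'

```text
t: 20.18
eef_pos: [0.5795, -0.0153, 0.2049]
orientation: [0.27, 0.963, 0.0, 0.001]
ft_force: [-0.6, 1.3, 10.3]
finger_gap: 0.0239
```

Call:
jog_arm --series '[[[0,0,0.1],0,1],[[0,0,0],0,1],[[0,0,0],0,1]]'

```text
t: 20.43
eef_pos: [0.5796, -0.0153, 0.2048]
orientation: [0.27, 0.963, 0.0, 0.001]
ft_force: [-2.4, 1.0, 13.6]
finger_gap: 0.0243
```

Call:
jog_arm --series '[[[0,0,0.1],0,1],[[0,0,0],0,1],[[0,0,0],0,1]]'

```text
t: 20.68
eef_pos: [0.5797, -0.0153, 0.2047]
orientation: [0.27, 0.963, 0.0, 0.002]
ft_force: [-3.3, 0.8, 17.2]
finger_gap: 0.0242
```

Call:
jog_arm --series '[[[0,0,0.1],0,1],[[0,0,0.1],0,1],[[0,0,0],0,1],[[0,0,0],0,1]]'

```text
t: 21.02
eef_pos: [0.5799, -0.0154, 0.2045]
orientation: [0.27, 0.963, 0.0, 0.003]
ft_force: [-5.0, 0.3, 25.5]
finger_gap: 0.0243
```

```bash
python3 look.py 6 200,100,300,220 215,130,315,250
python3 - <<'E'
import numpy as np,cv2
p=np.load("pics/scene6.npz")["p"]
cv2.imwrite("pics/l6b.png",cv2.resize(cv2.convertScaleAbs(p[118:205,222:277],alpha=1.6),None,fx=6.8,fy=6.8,interpolation=cv2.INTER_CUBIC)[:,:,::-1])
E
```

```text
{'t': np.float64(21.1167), 'eef_pos': array([ 0.5799, -0.0154,  0.2045]), 'orientation': array([2.704e-01, 9.627e-01, 2.000e-04, 2.600e-03]), 'ft_force': array([-5.113 ,  1.1756, 26.0725]), 'finger_gap': np.float64(0.0243)}
```

View pics/l6b.png

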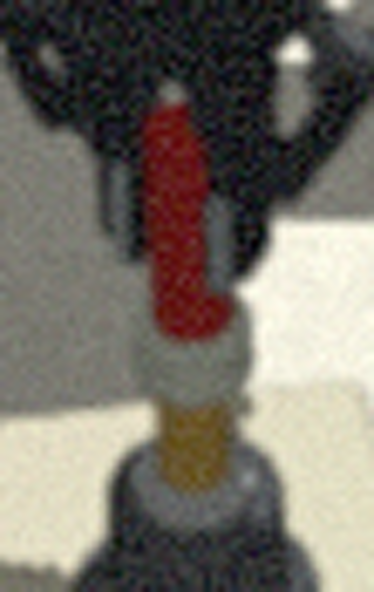

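Net force is about 27 N with no further movement, so I'm lifting off to inspect.

Call:
jog_arm --series '[[[0,0,-0.3],0,1],[[0,0,-0.4],0,1],[[0,0,-1.3],0,1],[[0,0,-2],0,1],[[0,0,-1.5],0,1],[[-0.2,-2,0],0,1],[[-0.3,-3,0],0,1],[[-0.3,-3,0],0,1],[[-0.3,-3,0],0,1],[[-0.2,-2,0],0,1],[[0,0,0],0,1],[[0,0,0],0,1]]'

```text
t: 22.12
eef_pos: [0.5216, -0.1336, 0.253]
orientation: [0.272, 0.962, 0.0, -0.001]
ft_force: [0.4, 0.3, -2.2]
finger_gap: 0.0243
```

```bash
python3 look.py 7 215,130,290,220 225,160,300,250
python3 - <<'E'
from h import *
I=[]
for k in("3","7"):
    p=np.load(f"pics/scene{k}.npz")["p"]
    I.append(cv2.resize(cv2.convertScaleAbs(p[160:222,228:278],alpha=1.7),None,fx=7.8,fy=7.8,interpolation=cv2.INTER_CUBIC))
    for n in("scene","top"):
        f=np.load(f"pics/{n}{k}.npz");p,d=f["p"],f["d"];C=cloud(n,d)
        h=cv2.cvtColor(p,cv2.COLOR_RGB2HSV)
        m=(h[...,0]>12)&(h[...,0]<30)&(h[...,1]>110)&(h[...,2]>35)&(d>0)
        v,u=np.mgrid[0:384,0:512]; m&=(abs(u-255)<25)&(abs(v-190)<40)
        if m.sum(): 
            q=C[m]; vs,us=np.where(m); top=q[q[:,2]>q[:,2].max()-.006]
            print(k,n,m.sum(),"rows",vs.min(),vs.max(),"cols",us.min(),us.max(),"z95",np.percentile(q[:,2],[50,80,95]).round(4),"topmean",top.mean(0).round(4))
cv2.imwrite("pics/l7b.png",np.hstack(I)[:,:,::-1])
E
```

```text
{'t': np.float64(22.2167), 'eef_pos': array([ 0.5225, -0.1324,  0.2535]), 'orientation': array([ 2.705e-01,  9.627e-01,  4.000e-04, -1.000e-03]), 'ft_force': array([-0.0572, -0.2454, -2.0137]), 'finger_gap': np.float64(0.0241)}
3 scene 164 rows 167 186 cols 245 254 z95 [0.1584 0.1672 0.1684] topmean [ 0.5822 -0.0171  0.1669]
3 top 66 rows 189 197 cols 255 263 z95 [0.1674 0.1687 0.1699] topmean [ 0.5774 -0.0159  0.1685]
7 scene 162 rows 170 189 cols 245 254 z95 [0.1491 0.1595 0.1605] topmean [ 0.5812 -0.0172  0.16  ]
7 top 66 rows 189 197 cols 255 263 z95 [0.1604 0.1618 0.1631] topmean [ 0.5776 -0.0154  0.1609]
```

View pics/l7b.png

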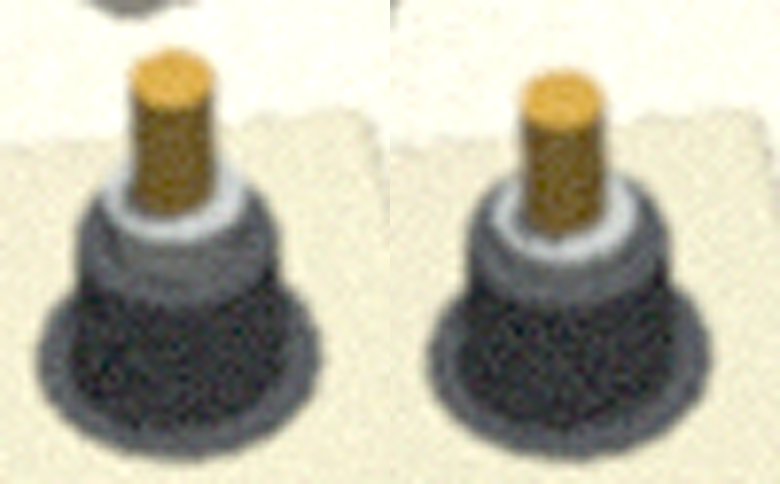

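View pics/l7.png

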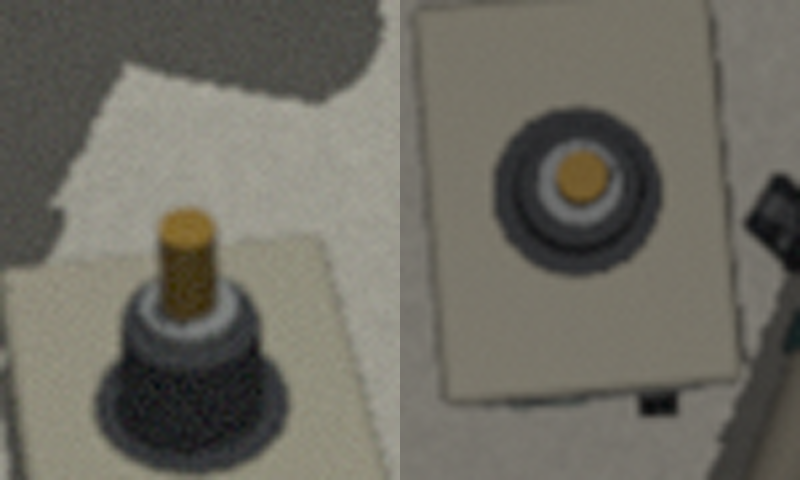

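Comparing before (left) and after (right), the head went down 7 mm and the flange now sits close over the nose. I'll go back for a second tap to confirm it no longer moves.

Call:
jog_arm --series '[[[0.2,2,0],0,1],[[0.3,3,0],0,1],[[0.3,3,0],0,1],[[0.3,3,0],0,1],[[0.2,2,0],0,1],[[0,0,0.8],0,1],[[-0.05,-0.05,1.5],0,1],[[0,0,1.2],0,1],[[0,0,0.6],0,1],[[0,0,0.2],0,1],[[0,0,0],0,1],[[0,0,0],0,1]]'

```text
t: 23.22
eef_pos: [0.5797, -0.016, 0.212]
orientation: [0.27, 0.963, -0.0, 0.0]
ft_force: [-0.1, -0.4, -2.6]
finger_gap: 0.0243
```

Call:
jog_arm --series '[[[0,0,0.2],0,1],[[0,0,0.2],0,1],[[0,0,0.2],0,1],[[0,0,0.1],0,1],[[0,0,0],0,1]]'

```text
t: 23.63
eef_pos: [0.5794, -0.016, 0.2048]
orientation: [0.271, 0.963, -0.0, 0.0]
ft_force: [-0.8, 1.8, -0.6]
finger_gap: 0.0243
```

Call:
jog_arm --series '[[[0,0,0.15],0,1],[[0,0,0.2],0,1],[[0,0,0.2],0,1],[[0,0,0],0,1]]'

```text
t: 23.97
eef_pos: [0.58, -0.0162, 0.2045]
orientation: [0.27, 0.963, 0.0, 0.003]
ft_force: [-4.5, -0.2, 20.9]
finger_gap: 0.0243
```

Call:
jog_arm --series '[[[0,0,0.15],0,1],[[0,0,0],0,1]]'

```text
t: 24.13
eef_pos: [0.5802, -0.0162, 0.2044]
orientation: [0.27, 0.963, 0.0, 0.003]
ft_force: [-7.5, 0.1, 27.1]
finger_gap: 0.0241
```

The second firm tap reached about 29 N net. Height held at 0.2045 m, the same as on the first tap. Now I'll return the drift.

Call:
jog_arm --series '[[[0,0,-0.4],0,1],[[0,0,-0.5],0,1],[[0,0,-1.3],0,1],[[0,0,-2],0,1],[[0,0,-1.3],0,1],[[-0.2,-1.5,0],0,1],[[-0.3,-3,0],0,1],[[-0.3,-3,0],0,1],[[-0.3,-3,0],0,1],[[-0.3,-3,0],0,1],[[-0.3,-3,0],0,1],[[-0.3,-3,0],0,1],[[-0.3,-3,0],0,1],[[-0.3,-2.5,0],0,1],[[-0.3,-1.5,0],0,1],[[0,-0.2,1],0,1],[[0,0,2],0,1],[[0,0,2],0,1],[[0,0,0],0,1],[[0,0,0],0,1]]'

```text
t: 25.8
eef_pos: [0.4644, -0.2577, 0.201]
orientation: [0.27, 0.963, 0.001, -0.002]
ft_force: [0.7, -1.0, -2.2]
finger_gap: 0.0244
```

```bash
python3 look.py 8 100,100,200,220 300,180,400,300
```

```text
{'t': np.float64(25.9), 'eef_pos': array([ 0.4658, -0.2588,  0.2032]), 'orientation': array([ 2.702e-01,  9.628e-01, -1.000e-04,  6.000e-04]), 'ft_force': array([-0.528 , -0.1159, -1.8851]), 'finger_gap': np.float64(0.0242)}
```

View pics/l8.png

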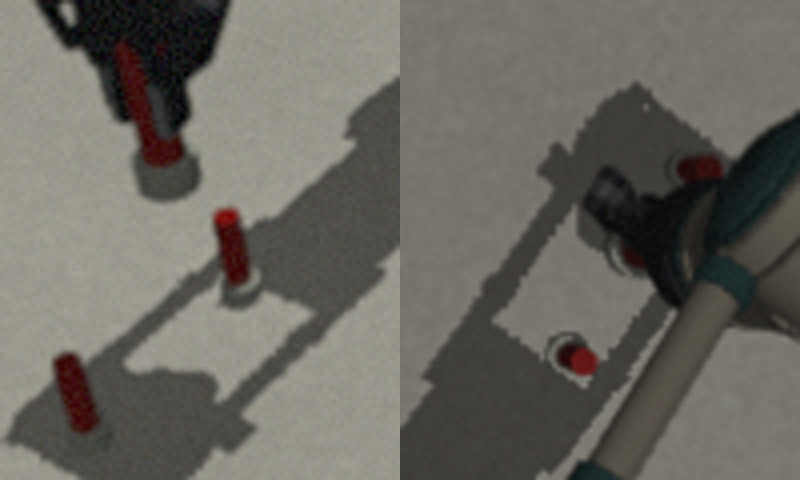

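The drift is upright over its old spot, between the two small ones. I'm lowering it.

Call:
jog_arm --series '[[[0,0,1.5],0,1],[[0,0,3],0,1],[[0,0,3],0,1],[[0,0,3],0,1],[[0,0,2.5],0,1],[[0,0,1.2],0,1],[[0,0,0.6],0,1],[[0,0,0.2],0,1],[[0,0,0],0,1],[[0,0,0],0,1]]'

```text
t: 26.73
eef_pos: [0.4663, -0.2597, 0.054]
orientation: [0.27, 0.963, -0.001, 0.001]
ft_force: [0.2, -0.3, -2.3]
finger_gap: 0.0244
```

Call:
jog_arm --series '[[[0,0,0.1],0,1],[[0,0,0.1],0,1],[[0,0,0.1],0,1],[[0,0,0],0,1],[[0,0,0],0,1]]'

```text
t: 27.15
eef_pos: [0.465, -0.259, 0.0497]
orientation: [0.271, 0.963, -0.0, 0.0]
ft_force: [0.2, -0.2, -1.7]
finger_gap: 0.0243
```

Call:
jog_arm --series '[[[0,0,0.1],0,1],[[0,0,0.1],0,1],[[0,0,0.1],0,1],[[0,0,0.1],0,1],[[0,0,0],0,1],[[0,0,0],0,1]]'

```text
t: 27.65
eef_pos: [0.465, -0.2589, 0.0455]
orientation: [0.27, 0.963, 0.0, -0.0]
ft_force: [0.6, -0.6, -3.1]
finger_gap: 0.0245
```

Call:
jog_arm --series '[[[0,0,0.1],0,1],[[0,0,0],0,1],[[0,0,0],0,1]]'

```text
t: 27.9
eef_pos: [0.465, -0.2589, 0.0445]
orientation: [0.27, 0.963, -0.0, -0.0]
ft_force: [0.5, 0.0, -2.2]
finger_gap: 0.0244
```

Call:
jog_arm --series '[[[0,0,0.1],0,1],[[0,0,0],0,1],[[0,0,0],0,1]]'

```text
t: 28.15
eef_pos: [0.4652, -0.2591, 0.0442]
orientation: [0.27, 0.963, -0.0, 0.0]
ft_force: [-1.4, 0.8, 2.1]
finger_gap: 0.0247
```

Call:
jog_arm --series '[[[0,0,0.05],0,1],[[0,0,0],0,1],[[0,0,0],0,1]]'

```text
t: 28.4
eef_pos: [0.4652, -0.2591, 0.0442]
orientation: [0.27, 0.963, -0.0, 0.0]
ft_force: [-2.5, 1.8, 7.4]
finger_gap: 0.0242
```

Call:
jog_arm --series '[[[0,0,0],0,0.7],[[0,0,0],0,0.5],[[0,0,0],0,0.3],[[0,0,0],0,0.3],[[0,0,0],0,0.3],[[0,0,0],0,0.3],[[0,0,-1],0,0.3],[[0,0,-2.5],0,0.3],[[0,0,-3.5],0,0.3],[[0,0,-3.5],0,0.3],[[0,0,-3.5],0,0.3],[[0,0,-2],0,0.3],[[2,-1,0],0,0.3],[[3,-1,0],0,0.3],[[3,-1,0],0,0.3],[[2,-1,0],0,0.3],[[0,0,0],0,0.3],[[0,0,0],0,0.3]]'

```text
t: 29.9
eef_pos: [0.3583, -0.2409, 0.204]
orientation: [0.271, 0.963, -0.0, 0.001]
ft_force: [-0.2, -0.9, 0.5]
finger_gap: 0.0597
```

```bash
python3 look.py 9 90,120,410,310 110,110,430,300
python3 - <<'E'
from h import *
for n in("scene","top"):
    for k in("3","7","9"):
        f=np.load(f"pics/{n}{k}.npz");p,d=f["p"],f["d"];C=cloud(n,d)
        h=cv2.cvtColor(p,cv2.COLOR_RGB2HSV)
        m=(h[...,0]>12)&(h[...,0]<30)&(h[...,1]>110)&(h[...,2]>35)&(d>0)
        v,u=np.mgrid[0:384,0:512]; m&=(abs(u-255)<25)&(abs(v-190)<40)
        vs,us=np.where(m); print(n,k,m.sum(),vs.min(),vs.max(),np.percentile(C[m][:,2],95))
p=np.load("pics/scene9.npz")["p"]
cv2.imwrite("pics/l9b.png",np.hstack([cv2.resize(cv2.convertScaleAbs(p[y:y+80,x:x+65],alpha=1.5),None,fx=6,fy=6,interpolation=cv2.INTER_CUBIC) for x,y in((110,145),(220,150))])[:,:,::-1])
E
```

```text
{'t': np.float64(30.0), 'eef_pos': array([ 0.3598, -0.2416,  0.2038]), 'orientation': array([ 2.706e-01,  9.627e-01, -4.000e-04,  1.100e-03]), 'ft_force': array([ 0.0161, -0.3841, -0.2312]), 'finger_gap': np.float64(0.0596)}
scene 3 164 167 186 0.168355311250214
scene 7 162 170 189 0.16048611135656965
scene 9 163 170 189 0.16039113336075428
top 3 66 189 197 0.1699278969880934
top 7 66 189 197 0.16309004724767429
top 9 64 189 197 0.16330950222822538
```

View pics/l9.png

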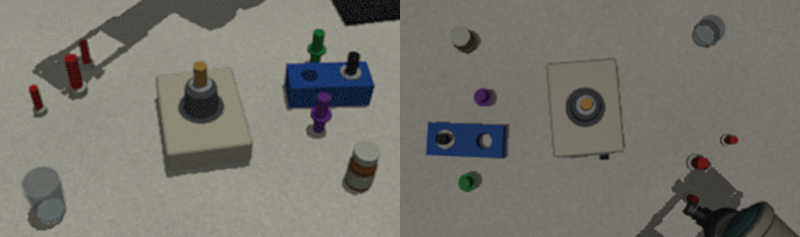

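View pics/l9b.png

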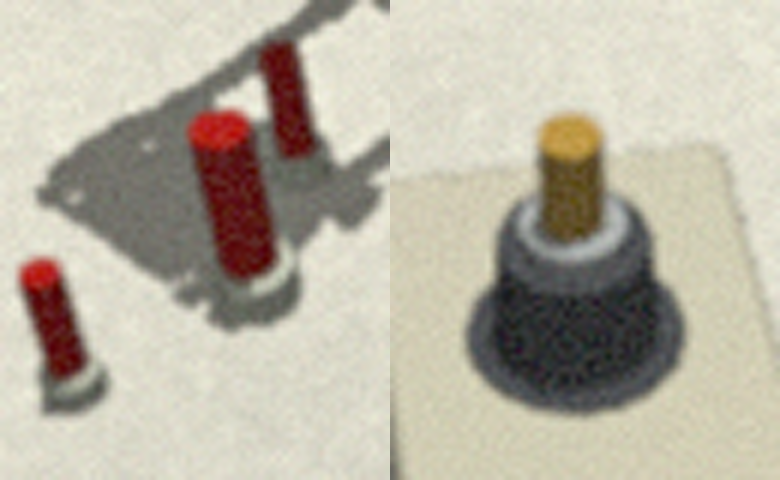

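The drift stands upright beside its small neighbours, at crop (240,200). The brass arbor sits upright and low in the nose, and the spare, jar and beaker are where they were. Handing in.

```bash
python3 -c "
from cell import order; print(order.job_done())"
```

```text
the job is handed in; nothing more can be done
None
```

I set the brass-headed arbor in the taper sleeve with about 5 N, let go, and drove it down with the large red-handled drift until it stopped. The drift is back upright on its spot, and I handed the job in at about 30 s.

- **Driving down:** the arbor head went down about 7 mm to a hard stop, then took a slow press of about 27 N.
- **Second tap:** this peaked at about 29 N, and the head didn't move. Its height in the scene camera was 160.5 mm before and 160.4 mm after.
- **Flushness:** I didn't see the sleeve rim directly, because the flange covers it. I take it as flush because the arbor stopped dead at about twice the 14 N needed to move the sleeve near its stop. The flange, about 2.5 mm above the nose, also fits.
- **Oddities:** the sleeve moved at only about 7 N net, less than the stated 9 to 14 N, though that was read after each step had settled. The two cameras disagreed by 2 to 8 mm in x, so I averaged them and corrected by feel and a side-by-side image check.
- **Left alone:** the final pictures show the black-headed arbor, jar, beaker and small drifts undisturbed.

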